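# Peel the cover tray off a clinging stack of parts trays

### The arm

A 6-joint arm with a two-finger parallel gripper is mounted at the origin on the work surface. World frame = base frame: x ahead of the robot, y to its left, z up, the work surface at z = 0. Lengths are in m, angles in degrees, forces in N, time in s.
With the tool pointing down it reaches from about 0.25 to 0.775 m from the base axis. Payload 8.9 kg.
Tool frame: the origin (TCP) lies midway between the tips of the shut fingers; the grasp point (between the pads) lies 19 mm behind it; z points along the fingers, y is the line along which they close (so a half turn about z gives the same grasp; the last joint's range is limited). The gripper opens to 85 mm and grips with 20 to 120 N. Pads are 22 mm wide; open, the fingers measure 114 mm over their backs; the gripper's body (76 mm by 85 mm) begins 54 mm behind the grasp point. The pads swing forward as they close: fully open they stand 13 mm farther back than shut.
Start: joints at [60.201, 16.656, -8.789, 64.555, 0, 82.019], TCP at [0.195, 0.487, 0.231] pointing down, gripper open.
Joint ranges: [-144.48, 144.48], [-52.06, 99.96], [-74.48, 78.29], [-112.23, 115.85], [-86.99, 84.42], [-180, 180]. Speed limits (degrees/s): [127.2, 127.2, 159.86, 180, 180, 180].

### API

Orientations are given as a 3x3 rotation matrix whose columns are the frame's x, y, z axes.
In Python, from workcell import manip, camera, get_calibration, nets gives the robot as it stands. The module is installed in compiled form; this text tells all that it offers. Calls block until the motion is done:
- manip.goto(position, orientation): joint-space move of the TCP to a pose.
- manip.servo_line(position, frame=None, max_speed=0.15, until_force=None): straight line of the TCP; frame=None keeps the orientation; max_speed is the mean speed in m/s. With until_force (N) it stops when the force on the tool has changed by that much, and returns True; else False.
- manip.movej(angles): joint-space move.
- manip.set_gripper(opening, force=None): finger opening in m; force is the grip in N (None keeps the last); returns when the fingers have stopped.
- manip.pause(seconds).
- manip.ik(position, orientation): joint angles nearest the present ones, or None.
- manip.observe(): the state.
- camera(name): name is "side" or "top"; returns the picture (420x560x3 uint8, red, green, blue); there is no depth.
- get_calibration(name): a dict with "intrinsics" (3x3 intrinsics, pixels), "R" (3x3) and "t" (3): a world point X has camera coordinates R X + t. Camera axes: x right, y down, z forward; pixel columns grow to the right and rows downward; lengths in m; the calibration is good to about 2 mm. A picture is of the moment at which its call begins. get_calibration takes no time and is no camera call.
A pose or a line that the arm cannot do raises manip.Unreachable and nothing moves.
- manip.hand_in(): hands the job in; it is judged then, once.
Trained networks look in the newest picture that a camera, given by its name, has taken for a name from the list of things; names that differ only in an ending like _2 or _b are one class to them, and where a whole thing is asked for, a point or a joint stands for the part that bears it (a point fixed in the world has none). Each returns a list of dicts, best first, with "score" (0 to 1); they miss things now and then, are a little off and sometimes report something else, mostly with a low value. They report only what shows in the picture. A call takes as long as a camera call. They do not tell look-alikes from the thing itself.
- nets.outline_of(camera, label): "region" (420x560 bool, what is visible of it) and "uv" ([column, row] in pixels, amid what is visible of it).
The state is a dict: "time": time; "q": joint angles; "qvel": joint speeds; "joint_efforts": joint torques, N m; "position": TCP position; "eef_rot": TCP orientation; "ft_force": force on the tool from outside, world axes, zero at the start; "ft_torque": the same for the moment, N m; "grip_width": finger opening in m; "finger_force": force on a finger pad.
Only numpy, scipy, OpenCV 4.12 (cv2) and the standard library are available. Lean on these libraries where they do the work, as an engineer would, in place of code of your own. Each camera call takes 0.05 s, during which the arm holds its last target. There are 200 camera calls.

### The job

Swing the orange brace off the tray stack all the way out until it snaps into its end stop, then pinch the red tab of the yellow cover tray and peel the tray off the clinging stack by first raising that corner well clear of the blue rim while the opposite corner still sits in the stack. Leave the blue trays in the holder and the other objects where they are, and present the yellow tray over the middle of the black mat: finish still holding it there, steady, about level with the open side up, and at least 10 cm clear above the mat.

Things in the scene. Friction and masses are not known exactly. Their poses are not given: they have to be found in the camera images.
- brace_knob (a point): Middle of the black knob (upright round post, 18 mm diameter, 40 mm tall, its top 20 mm above this point) at the free end of the orange brace, 130 mm from the hinge. The brace is a flat bar 18 mm wide and 8 mm thick that lies 8 mm above the rim of the yellow cover tray; its underside is 26 mm below this point. The x axis points from the hinge along the brace.
- brace_hinge (a point): The brace's upright hinge axis, on a dark post at the holder's near long side; 29 mm lower than the knob's middle.
- brace (a joint): Angle of the brace about its upright hinge, 0 = closed, lying straight across the cover tray; grows counter-clockwise seen from above (from the holder's +x to its +y) to the stop at 1.5. An over-centre spring holds it shut: it pushes back (1 to 2 N at the knob) up to about 0.9, then pulls the brace on and snaps it into its end detent against the stop at 1.5; released before that, it springs back to 0.
- holder: Aluminium holder plate on the bench, 205 x 215 x 8 mm, fixed. Origin under the middle of the tray stack, at bench height; z up, x along the stack's short side pointing away from the hinge post, which stands at x = -95 mm, y = 0. The brace opens towards +y.
- stack: The rest of the stack: three nested blue steel trays, one loose lump, 143 x 198 mm, 110 mm tall, about 1 kg, standing between low corner guides on the holder plate. Origin in the middle of its underside. Four sprung steel studs near its corners grip the nested cover tray with about 1 to 2 N each until that corner has risen some 7 mm.
- cover_center (a point): Middle (half-way up) of the yellow formed cover tray: open-topped, floor 118 x 168 mm, rim 146 (x) x 196 (y) mm, 30 mm tall, about 120 g; nested 20 mm deep in the top blue tray with about 2.5 mm play all round. Its x, y, z axes are those of the tray; the open side is +z. The rim is 15 mm above this point, the underside 15 mm below.
- cover_tab (a point): Middle of the red upright lift tab that stands across one corner of the yellow cover tray (the corner at its +x, -y): 5 mm thick, 30 mm wide, standing 30 mm above the rim; this point is 15 mm above the rim and 15 mm below the tab's top, at (64, -89, +30) mm from cover_center in the tray's axes. The point's x axis is the tab's thickness direction (pinch along it; it points outward along the tray's diagonal), y along its width, z up.
- cover_far (a point): Top of the cover tray's rim at the corner diagonally opposite the tab, at (-66, +91, +15) mm from cover_center.
- mat: Kitting mat lying on the bench: black with green border and a small white cross in the middle, 220 x 200 x 2 mm, fixed. Origin at the middle of its underside, at bench height.
- tub_mid (a point): Bystander: grey tub with red cap, 72 mm diameter, 75 mm tall. Point at its middle.
- wrench_mid (a point): Bystander: steel wrench lying on the bench. Point at its middle.
- carton_mid (a point): Bystander: small cardboard box 70 x 100 x 50 mm. Point at its middle.
- cover: The yellow cover tray itself; origin in the middle of its underside, axes as cover_center.
Mind the look-alikes: they are no part of the job. Of the things shaped like the cover, the yellow one is meant.

How it is judged:
By the outcome, as a careful person would: the job done as asked, in the order asked, and still so for the second after the job is handed in, while the arm keeps its last pose, push and grip.
It also fails if it takes over 64 s, if anything falls off the work surface, if the arm or the gripper's body presses on something with over 40 N, if the wrist force passes 120 N, or if a joint passes its speed limit or range.

## Working session

There is one attempt and no reset: what is moved stays moved. The work goes in short steps, each a Python script; the robot and the scene stay as the last script left them, time stands still between calls to the robot, and variables do not carry over. Pictures are saved under pics/ and viewed, at most 10 in all, crops included, and the job is handed in when it is done.

```bash
mkdir -p pics; python3 - <<'E'
from workcell import manip, camera, get_calibration, nets
import cv2,numpy as np
for c in ("side","top"):
    im=camera(c); cv2.imwrite(f"pics/{c}0.png",im[:,:,::-1])
    k=get_calibration(c); print(c,k["intrinsics"].tolist(),(-k["R"].T@k["t"]).round(3),k["R"].round(3).tolist())
    for l in ["brace_knob","brace","holder","stack","cover","cover_tab","mat","tub_mid"]:
        print(l,[(round(d["score"],2),np.round(d["uv"]).tolist(),int(d["region"].sum())) for d in nets.outline_of(c,l)][:4])
print(manip.observe()["time"])
E
```

```text
side [[542.8307999718227, 0.0, 285.85050350064284], [0.0, 542.8307999718227, 206.3919693982947], [0.0, 0.0, 1.0]] [-0.242 -1.048  1.072] [[0.791, -0.612, 0.005], [-0.375, -0.491, -0.786], [0.484, 0.62, -0.618]]
brace_knob [(0.91, [308.0, 206.0], 354)]
brace [(0.69, [313.0, 208.0], 298)]
holder [(0.97, [294.0, 255.0], 2190), (0.55, [310.0, 214.0], 2164), (0.49, [379.0, 229.0], 274)]
stack [(0.59, [315.0, 207.0], 303), (0.56, [316.0, 244.0], 1778)]
cover [(0.89, [364.0, 304.0], 3655), (0.78, [246.0, 310.0], 3717), (0.73, [162.0, 206.0], 1317), (0.56, [312.0, 216.0], 2150)]
cover_tab [(0.85, [160.0, 204.0], 1287), (0.77, [242.0, 311.0], 3700), (0.7, [367.0, 304.0], 3494)]
mat [(0.86, [243.0, 192.0], 2427)]
tub_mid [(0.82, [321.0, 176.0], 500)]
top [[467.282221156505, 0.0, 278.2640023437512], [0.0, 467.282221156505, 215.69763433638389], [0.0, 0.0, 1.0]] [ 0.337 -0.072  1.185] [[-0.029, -1.0, -0.001], [-0.986, 0.029, -0.163], [0.163, -0.004, -0.987]]
brace_knob [(0.94, [316.0, 209.0], 602)]
brace [(0.66, [317.0, 208.0], 546)]
holder [(0.64, [312.0, 240.0], 2406), (0.2, [167.0, 128.0], 1297)]
stack [(0.81, [299.0, 235.0], 94)]
cover [(0.97, [357.0, 330.0], 5026), (0.88, [144.0, 339.0], 5082), (0.67, [314.0, 199.0], 4774), (0.56, [420.0, 224.0], 4607)]
cover_tab [(0.78, [310.0, 200.0], 4836), (0.74, [144.0, 340.0], 5160), (0.64, [420.0, 227.0], 4636), (0.61, [359.0, 330.0], 5125)]
mat [(0.79, [184.0, 217.0], 6564)]
tub_mid [(0.79, [232.0, 130.0], 756)]
0.9
```

```bash
python3 - <<'E'
import cv2
a=cv2.imread("pics/top0.png");cv2.imwrite("pics/top0b.png",cv2.resize(a,(784,588),interpolation=cv2.INTER_CUBIC))
a=cv2.imread("pics/side0.png");cv2.imwrite("pics/side0b.png",cv2.resize(a,(784,588),interpolation=cv2.INTER_CUBIC))
E
```

```text
(no output)
```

View pics/top0b.png

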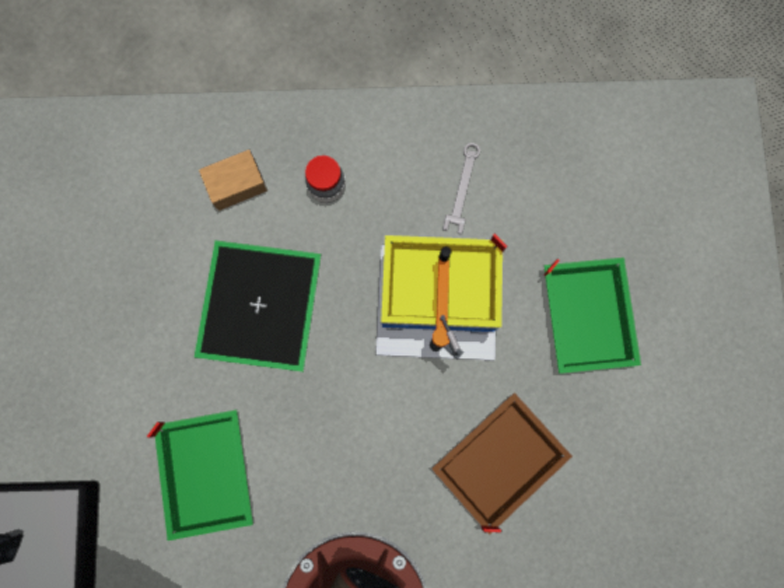

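View pics/side0b.png

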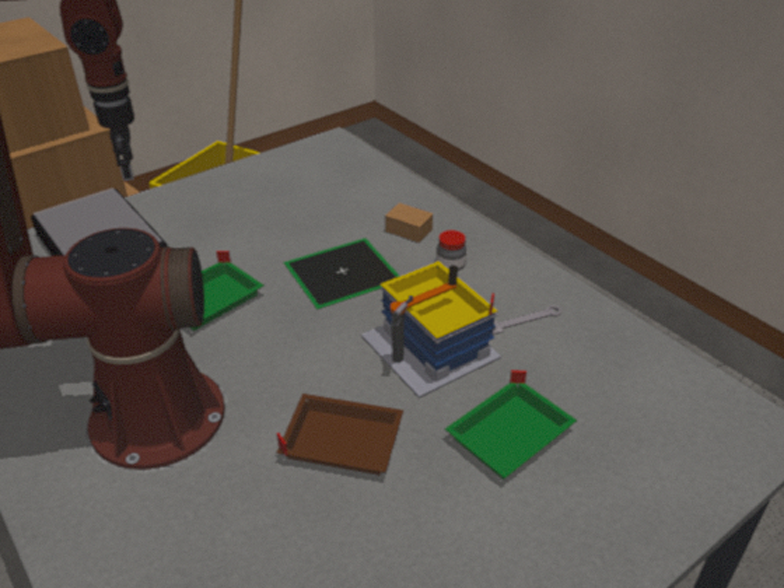

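The top view shows the yellow tray at (314,199) with the brace across it, knob at (317,181), hinge at (315,240), red tab at (357,173), and the mat cross at (184,217). These could be mistaken for the cover, at top-view pixels: green trays (144,339) and (420,224), and a brown tray (357,330), each with its own red tab. The yellow scoop on the floor shows only in the side view, at (145,120). I choose the yellow tray on the blue stack, under the brace.

```bash
cat > h.py <<'E'
import numpy as np,cv2
from scipy.optimize import least_squares,minimize
from workcell import manip,camera,get_calibration,nets
CAL={c:get_calibration(c) for c in("side","top")}
def proj(c,X):
    k=CAL[c];p=np.atleast_2d(X)@np.array(k["R"]).T+k["t"];p=p@np.array(k["intrinsics"]).T
    return p[:,:2]/p[:,2:]
def onplane(c,uv,z):
    k=CAL[c];R=np.array(k["R"]);C=-R.T@k["t"];d=R.T@np.linalg.inv(k["intrinsics"])@[uv[0],uv[1],1]
    return C+d*(z-C[2])/d[2]
def tri(a,b):
    return least_squares(lambda X:np.r_[proj("side",X)[0]-a,proj("top",X)[0]-b],[.4,0,.1]).x
def Rz(a):
    c,s=np.cos(a),np.sin(a);return np.array([[c,-s,0],[s,c,0],[0,0,1]])
def blob(im,lo,hi,box):
    m=cv2.inRange(cv2.cvtColor(im,cv2.COLOR_RGB2HSV),lo,hi);k=np.zeros_like(m);u0,v0,u1,v1=box
    k[v0:v1,u0:u1]=m[v0:v1,u0:u1];return k
E
cat > m.py <<'E'
from h import *
top=cv2.imread("pics/top0.png")[:,:,::-1].copy();side=cv2.imread("pics/side0.png")[:,:,::-1].copy()
I={"top":top,"side":side};B={"top":(262,160,372,240),"side":(262,180,362,245)}
M={}
for c in I:
    m=blob(I[c],(22,120,60),(35,255,255),B[c]);pts=cv2.findNonZero(m);h=cv2.convexHull(pts)
    f=np.zeros_like(m);cv2.fillConvexPoly(f,h,255);M[c]=f
def poly(p):
    x,y,a,z=p;o=[]
    for hz,dx,dy in((z,.073,.098),(z-.01,.0683,.0933)):
        o+=[np.array([x,y,hz])+Rz(a)@[sx*dx,sy*dy,0] for sx in(1,-1) for sy in(1,-1)]
    return np.array(o)
def cost(p,dbg=False):
    r=[]
    for c in M:
        f=np.zeros(M[c].shape,np.uint8);h=cv2.convexHull(proj(c,poly(p)).astype(np.float32))
        cv2.fillConvexPoly(f,np.round(h*16).astype(np.int32),255,cv2.LINE_AA,4)
        r.append(np.abs(f.astype(float)-M[c]).sum()/255)
    return r if dbg else sum(r)
g=onplane("top",(314,199),.128);best=None
for a in(-.03,0,.03):
    s=minimize(cost,[g[0],g[1],a,.128],method="Nelder-Mead",options=dict(initial_simplex=np.array([g[0],g[1],a,.128])+np.vstack([np.zeros(4),np.diag([.006,.006,.04,.006])])))
    if best is None or s.fun<best.fun:best=s
print("cover x y a zrim",best.x.round(4),cost(best.x,True),np.degrees(best.x[2]))
x,y,a,z=best.x
P=lambda v:np.array([x,y,.113])+Rz(a)@v
tab=P([.064,-.089,.03]);knob=np.array([x,y,.162])+Rz(a)@[.035,0,0]
cen=lambda m:cv2.findNonZero(m).reshape(-1,2).mean(0)
def red(im,box):return blob(im,(0,150,80),(6,255,255),box)|blob(im,(174,150,80),(180,255,255),box)
tb={"top":(345,160,370,185),"side":(340,200,362,235)}
ct={c:cen(red(I[c],tb[c])) for c in I}
print("tab pred",tab,"tri",tri(ct["side"],ct["top"]),{c:(ct[c],proj(c,tab)) for c in I})
kb={"top":(308,172,328,192),"side":(315,185,332,208)}
ck={c:cen(blob(I[c],(0,0,0),(180,255,45),kb[c])) for c in I}
print("knob pred",knob,"tri",tri(ck["side"],ck["top"]),{c:(ck[c],proj(c,knob)) for c in I})
print("mat",onplane("top",(184,217.5),.002),onplane("side",(244.3,193.5),.002))
print("hinge",P([-.095,0,.02]),"tub",onplane("top",(231,123),.075), "wr",onplane("top",(325,160),.005))
v=top.copy()
for q in poly(best.x)[:4]: cv2.circle(v,tuple(int(i) for i in proj("top",q)[0].round()),1,(255,0,255),-1)
for q in(tab,knob):cv2.circle(v,tuple(int(i) for i in proj("top",q)[0].round()),1,(0,255,255),-1)
w=side.copy()
for q in poly(best.x)[:4]: cv2.circle(w,tuple(int(i) for i in proj("side",q)[0].round()),1,(255,0,255),-1)
for q in(tab,knob):cv2.circle(w,tuple(int(i) for i in proj("side",q)[0].round()),1,(0,255,255),-1)
o=np.hstack([v[155:260,260:380],w[175:280,250:370]])
cv2.imwrite("pics/crop1.png",cv2.resize(o[:,:,::-1],None,fx=3.3,fy=3.3,interpolation=cv2.INTER_CUBIC))
E
python3 m.py
```

```text
cover x y a zrim [ 0.5448 -0.1627 -0.0738  0.1249] [np.float64(177.7450980392157), np.float64(111.73333333333333)] -4.230525930315641
tab pred [ 0.60206268 -0.25613188  0.143     ] tri [ 0.60311373 -0.25616036  0.14872845] {'top': (array([356.13793103, 171.79310345]), array([[355.43214599, 173.42068681]])), 'side': (array([351.2, 213.8]), array([[351.46035107, 215.3686061 ]]))}
knob pred [ 0.57970719 -0.16523506  0.162     ] tri [ 0.5802125  -0.16489794  0.16371497] {'top': (array([317.025, 181.35 ]), array([[316.91492417, 182.11036465]])), 'side': (array([323.19565217, 196.23913043]), array([[323.61430277, 196.72783039]]))}
mat [0.53462159 0.16472588 0.002     ] [0.52843471 0.1615482  0.002     ]
hinge [ 0.4500614  -0.15564502  0.133     ] tub [0.75733752 0.03410445 0.075     ] wr [ 0.6754821  -0.20317144  0.005     ]
```

View pics/crop1.png

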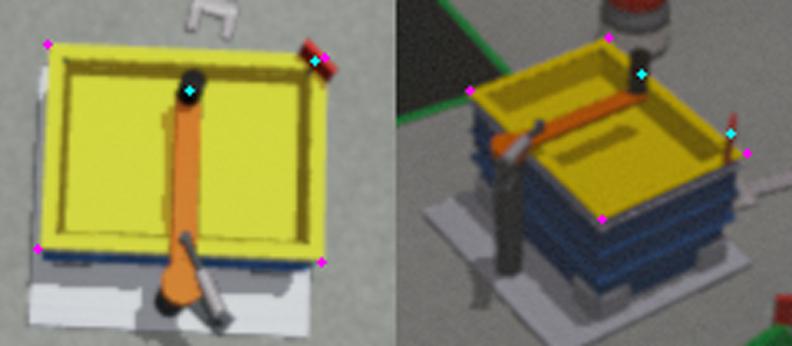

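The crop confirms the choice: the fitted rim corners (magenta) and the tab and knob points (cyan) land on the yellow tray, red tab and knob in both views. The heights agree with the given sizes to within a few mm. Next I swing the brace.

```bash
cat >> h.py <<'E'
YAW=-0.0738; C=np.array([.545,-.1627,0]); H=C+Rz(YAW)@[-.095,0,0]; MAT=np.array([.532,.163,0])
TAB=np.array([.6025,-.256,.143])
E
cat > b.py <<'E'
from h import *
def pose(a,back,z=.157,s=1):
    b=a+YAW;t=np.array([-np.sin(b),np.cos(b),0]);r=np.array([np.cos(b),np.sin(b),0])
    p=H+.130*r-back*t;p[2]=z
    return p,np.column_stack([s*t,s*r,[0,0,-1]])
for s in(1,-1): print(s,[None if (q:=manip.ik(*pose(a,.02,s=s))) is None else np.round(q,0).tolist() for a in(0,.5,1,1.5)])
s=1 if all(manip.ik(*pose(a,.02,s=1)) is not None and abs(manip.ik(*pose(a,.02,s=1))[5])<170 for a in(0,.5,1,1.5)) else -1
manip.set_gripper(0,40)
manip.goto(*pose(0,.04,.26,s));p,R=pose(0,.04,.157,s)
manip.servo_line(p,R,.15)
print("down",manip.observe()["time"],manip.observe()["ft_force"].round(1))
for a in(.15,.35,.55,.75,.95,1.15,1.35):
    p,R=pose(a,.020,s=s);manip.servo_line(p,R,.1);o=manip.observe();print(a,o["ft_force"].round(1))
p,R=pose(1.56,.020,s=s);print(manip.servo_line(p,R,.04,until_force=8))
o=manip.observe();print(o["time"],o["position"],o["ft_force"].round(1))
p,R=pose(1.40,.05,s=s);manip.servo_line(p,R,.1)
p[2]=.27;manip.servo_line(p,None,.2)
im=camera("top");cv2.imwrite("pics/t2.png",im[:,:,::-1]);im2=camera("side");cv2.imwrite("pics/s2.png",im2[:,:,::-1])
cv2.imwrite("pics/c2.png",cv2.resize(np.hstack([im[130:280,220:390],im2[150:300,230:400]])[:,:,::-1],None,fx=2.3,fy=2.3))
print(manip.observe()["time"],[proj(c,H+Rz(YAW+1.5)@[.13,0,.162])for c in CAL])
E
python3 b.py
```

```text
1 [[-25.0, 28.0, -3.0, 59.0, 0.0, 70.0], [-19.0, 26.0, -6.0, 58.0, 0.0, 47.0], [-14.0, 22.0, -12.0, 55.0, 0.0, 23.0], [-12.0, 16.0, -21.0, 53.0, 0.0, -4.0]]
-1 [[-25.0, 28.0, -3.0, 59.0, 0.0, -110.0], [-19.0, 26.0, -6.0, 58.0, 0.0, -133.0], [-14.0, 22.0, -12.0, 55.0, 0.0, -157.0], [-12.0, 16.0, -21.0, 53.0, 0.0, 176.0]]
down 5.2917 [-1.  -0.   0.6]
0.15 [ 0.2 -1.4  0.8]
0.35 [ 0.5 -1.3  1.3]
0.55 [ 0.1  0.  -0. ]
0.75 [ 0.3  0.7 -0.1]
0.95 [ 0.4 -0.4  1.3]
1.15 [-0.1 -0.1 -0. ]
1.35 [-0.6  0.3  0.9]
True
8.925 [ 0.48651647 -0.02974412  0.15721315] [ 3.6 -0.2  1.9]
10.3583 [array([[262.11690562, 187.64802782]]), array([[256.42553287, 232.82907344]])]
```

View pics/c2.png

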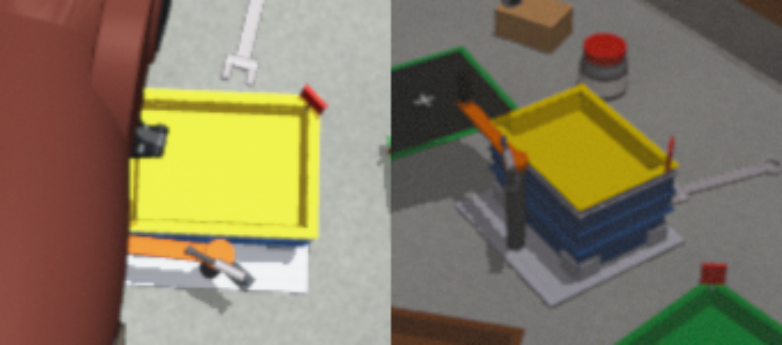

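The knob sits at side-view (262,188), exactly where 1.5 rad predicts, so the brace is at its stop. The tray was not disturbed. Now I pinch the tab and peel.

```bash
cat > g.py <<'E'
from h import *
from scipy.spatial.transform import Rotation as Ro
d=Rz(YAW)@np.array([1,-1,0])/2**.5
def Rt(s):return np.column_stack([np.cross(s*d,[0,0,-1]),s*d,[0,0,-1]])
g=TAB.copy();g[2]=.132
qs={s:manip.ik(g,Rt(s)) for s in(1,-1)};s=min((s for s in qs if qs[s] is not None),key=lambda s:abs(qs[s][5]));R=Rt(s);print(s,np.round(qs[s]))
manip.set_gripper(.04,30)
manip.goto([g[0],g[1],.25],R)
print("hit",manip.servo_line(g,R,.1,until_force=6))
manip.set_gripper(0,30);o=manip.observe();print("grip",o["grip_width"],o["ft_force"].round(1),o["position"].round(4))
manip.set_gripper(0,80);o=manip.observe();print(o["grip_width"],o["finger_force"],o["time"])
far=C+Rz(YAW)@[-.066,.091,.128];e=TAB-far;e[2]=0;e/=np.linalg.norm(e);k=np.cross(e,[0,0,1])
p0=o["position"]
for a in(1,2,4,6,8,10,12):
    Q=Ro.from_rotvec(np.radians(a)*k).as_matrix();manip.servo_line(far+Q@(p0-far),Q@R,.03)
    o=manip.observe();print(a,o["ft_force"].round(1),o["ft_torque"].round(2),round(o["grip_width"],4))
np.savez("st.npz",R=R,p0=p0,far=far,k=k)
i1=camera("top");i2=camera("side")
cv2.imwrite("pics/c3.png",cv2.resize(np.hstack([i1[130:280,220:390],i2[130:280,230:400]])[:,:,::-1],None,fx=2.3,fy=2.3))
print(manip.observe()["time"])
E
python3 g.py
```

```text
-1 [-29.  34.   4.  60.   0. -70.]
hit False
grip 0.0044601142156799065 [-0.8  1.4  4. ] [ 0.6026 -0.2559  0.1324]
0.0033833833903922686 78.68226170539856 13.925
1 [-0.8  1.6 -0.2] [0.24 0.25 0.02] 0.0034
2 [-2.4  2.6 -1.4] [ 0.32  0.37 -0.1 ] 0.0038
4 [-1.3  0.1 -1.8] [-0.18  0.27  0.21] 0.0034
6 [-0.  0.  1.] [0.21 0.23 0.1 ] 0.0036
8 [-0.3  0.8 -1.3] [0.16 0.09 0.08] 0.0036
10 [-0.2 -0.  -1.3] [0.06 0.05 0.01] 0.0036
12 [-1.  -0.1 -1.1] [ 0.11  0.11 -0.02] 0.0038
16.6417
```

View pics/c3.png

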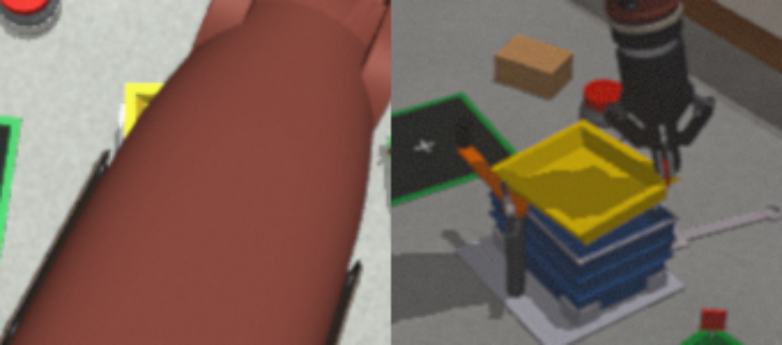

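The yellow corner is well up, with the gripper on the tab at (665,165). The far corner is still in the stack, and the blue trays and brace have not moved. Now I lift, level and carry.

```bash
cat > l.py <<'E'
from h import *
st=np.load("st.npz");R=st["R"]
p=np.array(manip.observe()["position"])
manip.servo_line(p+[0,0,.02],None,.04);print(manip.observe()["ft_force"].round(1))
manip.servo_line(p+[0,0,.09],None,.08)
manip.servo_line([st["p0"][0],st["p0"][1],p[2]+.09],R,.03)
o=manip.observe();print(o["time"],o["position"].round(3),o["ft_force"].round(1),o["ft_torque"].round(2))
t=MAT+Rz(YAW)@[.064,-.089,0];t[2]=o["position"][2]
manip.servo_line(t,R,.1);t[2]=.21;manip.servo_line(t,R,.08);manip.pause(1)
o=manip.observe();print(o["time"],o["position"].round(3),o["ft_force"].round(1),o["ft_torque"].round(2),o["grip_width"])
i1=camera("top");i2=camera("side");cv2.imwrite("pics/t4.png",i1[:,:,::-1]);cv2.imwrite("pics/s4.png",i2[:,:,::-1])
for i,c in((i1,"top"),(i2,"side")):
    for q in [(sx*.073,sy*.098) for sx in(1,-1) for sy in(1,-1)]:
        X=MAT+Rz(YAW)@[q[0],q[1],0];X[2]=.206;cv2.circle(i,tuple(int(v) for v in proj(c,X)[0].round()),1,(255,0,255),-1)
cv2.imwrite("pics/c4.png",cv2.resize(np.hstack([i1[120:290,100:350],i2[90:260,170:390]])[:,:,::-1],None,fx=1.7,fy=1.7))
E
python3 l.py
```

```text
[ 0.   0.1 -2.6]
18.7333 [ 0.603 -0.257  0.267] [ 0.1 -0.3 -1.5] [-0.06 -0.07 -0.05]
24.0083 [0.589 0.07  0.21 ] [ 0.2 -0.3 -1.3] [-0.08 -0.04 -0.03] 0.003047142255148018
```

View pics/c4.png

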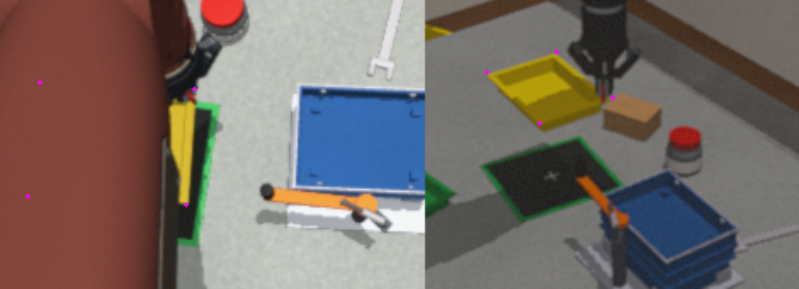

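The tray hangs over the mat, and the blue trays and open brace are still in place. The observed corners are a few pixels off the level prediction, so I'll fit the tilt.

```bash
cat > f.py <<'E'
from h import *
from scipy.spatial.transform import Rotation as Ro
def fit(im):
    m=blob(im,(20,110,40),(36,255,255),(200,110,285,172));n,l,s,_=cv2.connectedComponentsWithStats(m);m=(l==1+s[1:,4].argmax()).astype(np.uint8)
    f=np.zeros_like(m);cv2.fillConvexPoly(f,cv2.convexHull(cv2.findNonZero(m)),255)
    tab=np.array([.064,-.089,.045]);tw=MAT+Rz(YAW)@[.064,-.089,0];tw[2]=manip.observe()["position"][2]+.011
    L=np.array([[a*dx,b*dy,z] for z,dx,dy in((.03,.073,.098),(0,.059,.084)) for a in(1,-1) for b in(1,-1)])-tab
    def W(r):return tw+L@(Ro.from_rotvec(r)*Ro.from_euler("z",YAW)).as_matrix().T
    def cost(r):
        g=np.zeros_like(f);h=cv2.convexHull(proj("side",W(r)).astype(np.float32));cv2.fillConvexPoly(g,np.round(h*16).astype(np.int32),255,cv2.LINE_AA,4)
        return np.abs(g.astype(float)-f).sum()/255
    best=min((minimize(cost,x0,method="Nelder-Mead",options=dict(initial_simplex=np.array(x0)+np.vstack([np.zeros(3),.06*np.eye(3)]))) for x0 in([0,0,0],[.05,.05,0],[-.05,-.05,0],[.05,-.05,0],[-.05,.05,0])),key=lambda s:s.fun)
    w=W(best.x)
    return best.x,cost(np.zeros(3)),best.fun,w.mean(0),w[4:].round(3),f.sum()/255
if __name__=="__main__":
    x,c0,c1,cen,u,n=fit(cv2.imread("pics/s4.png")[:,:,::-1].copy())
    print("rotvec deg",np.degrees(x).round(1),"cost level",c0,"fit",c1,"area",n,"centre",cen.round(3),"\n",u)
E
python3 f.py
```

```text
rotvec deg [-1.4  0.7  0.6] cost level 200.87450980392157 fit 118.29019607843138 area 1876.0 centre [0.531 0.162 0.189] 
 [[0.595 0.241 0.172]
 [0.584 0.074 0.176]
 [0.477 0.249 0.173]
 [0.466 0.081 0.177]]
```

The fitted tilt is about 1.6°, the tray is centred within a few mm of the mat middle, and its underside is about 17 cm up, so I hand in.

```bash
python3 -c "
from workcell import manip
o=manip.observe();print(o['time'],o['qvel'],o['grip_width']);print(manip.hand_in())"
```

```text
24.1083 [-0.01977911  0.05094105 -0.04295496  0.01106951  0.01375666 -0.01161759] 0.003545804427919036
the job is handed in; nothing more can be done
None
```

The job is handed in at 24 s: the brace is open at its stop, and the yellow tray was peeled tab corner first and is held steady over the middle of the mat, within about 2° of level and about 17 cm up.

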